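# Clear the tape measure out of the top drawer and shut it

### The arm

A 6-joint arm with a two-finger parallel gripper is mounted at the origin on the work surface; the furniture and walls round the work are solid. World frame = base frame: x ahead of the robot, y to its left, z up, the work surface at z = 0. Lengths are in m, angles in rad, forces in N, time in s.
With the tool pointing down it reaches from about 0.225 to 0.875 m from the base axis. Payload 3.4 kg.
Tool frame: the origin (TCP) lies at the very end of the fingers, on their centre line; the grasp point (between the pads) lies manip.grip_point_offset behind it (manip.grip_point_offset is the distance from the TCP to the grasp point, in m); z points along the fingers, y is the line along which they close (so a half turn about z gives the same grasp; the last joint's range is limited). The gripper opens to 85 mm and grips with 20 to 120 N. Pads are 22 mm wide; open, the fingers measure 114 mm over their backs; the gripper's body (76 mm by 85 mm) begins 54 mm behind the grasp point. The pads swing forward as they close: fully open they stand 13 mm farther back than shut.
Start: joints at [-1.35, 0.276, 1.505, -0, 1.361, -0.121], TCP at [0.193, -0.542, 0.231] pointing down, gripper open.
Joint ranges: [-2.89, 2.89], [-0.75, 2.08], [0.22, 2.7], [-1.18, 4.32], [0.11, 2.71], [-2.7, 2.7]. Speed limits (rad/s): [2.57, 2.57, 3.14, 3.14, 3.14, 3.14].

### API

Orientations are given as a unit quaternion [w, x, y, z].
In Python, from rig import manip gives the robot as it stands.
- The arm moves only by the shell command python3 -m pendant 'ROWS' [FORCE]. ROWS is JSON, a list of rows, each an object of numbers: "jaw": the opening, from -1 (shut) to 1 (fully open); "tx", "ty", "tz": the shift along the world's x, y, z in cm; "ax", "ay", "az": the turn, a rotation vector about the world's x, y, z in degrees. In form: [{"jaw": .., "tx": .., "ty": .., "tz": .., "ax": .., "ay": .., "az": ..}, ...]. A call has 1 to 10 rows; each row is the pose to reach, as a shift and turn from the pose commanded when the call began; what a row does not reach only later rows make up. A row lasts 1/8 s, in which the tool goes at most 62.5 mm and 10.7 degrees, less where a joint would pass 70% of its speed; a pose out of reach is approached as far as the arm can. A call with a gripper value outside its range is refused whole. The fingers move at their own pace and stop on an object; FORCE is the grip in N (left out, the last holds). Time passes only in rows, so rows that repeat a pose let the fingers close. It gives the time, the measured TCP pose, the force, the opening and the grip force at its end, in the units of the state.
- manip.get_state(): the state, without advancing time (a new reading comes with each control period).
- manip.get_image(name): name is "scene" or "side" or "wrist"; returns a dict with "pixels" (400x640x3 uint8, blue, green, red), "depth" (400x640 float32, m along the optical axis (not along the pixel's ray), 0 where there is no reading), "fx", "fy", "cx", "cy" (pixels), "pose" (4x4, takes a point from camera to world coordinates). Camera axes: x right, y down, z forward; pixel columns grow to the right and rows downward; lengths in m; the calibration is good to about 2 mm. A picture is of the moment at which its call begins.
- manip.sign_off(): hands the job in; it is judged then, once.
The state is a dict: "clock": time; "qpos": joint angles; "qd": joint speeds; "effort": joint torques, N m; "position": TCP position; "ee_rot": TCP orientation; "contact_force": force on the tool from outside, world axes, zero at the start; "moment": the same for the moment, N m; "width": finger opening in m; "gripper_force": force on a finger pad.
Only numpy, scipy, OpenCV 4.12 (cv2) and the standard library are available. Lean on these libraries where they do the work, as an engineer would, in place of code of your own. Each camera call takes 0.05 s, during which the arm holds its last target. There are 200 camera calls.

### The job

The top drawer of the blue parts cabinet will not shut because the tape measure left standing in it is too tall. Lift the tape measure out and set it down, without dropping it, in the free part of the white tray where the pliers lie; then push the drawer fully home without slamming it. Do not knock over the mug or the oil bottle.

Things in the scene. Friction and masses are not known exactly. Their poses are not given: they have to be found in the camera images.
- measure: yellow tape measure standing in the open drawer; case 30 mm thick (its x, -14 to +16), 63 mm long (its y, -27 to +36), 58 mm high (z). Origin at the centre of its underside. Grasp it across the 30 mm; it stands about 10 mm above the drawer's walls. Two loose flat key tags (58x26x8 mm) lie behind it; they fit in the shut drawer and stay
- cabinet: blue parts cabinet with four grey drawers, 203 deep (x), 152 wide (y), 235 mm high (z), fixed. Origin at the centre of its underside; drawers open towards its -x, front frame at x = -89 mm. Only the top drawer moves: floor at z = 181 mm, walls up to z = 228 mm, 134 mm wide inside, front panel 16 mm thick from z = 182 to 228 mm
- cabinet_drawer_4 (a joint): how far the top drawer is pulled out, m: 0 is fully home, 0.14 fully out; sliding friction about 1 N
- drawer_front (a point): point on the outside of the top drawer's front (at the outermost edge of its pull lip), in the middle of its width, 205 mm above the desk; moves with the drawer; axes as the cabinet's, so the drawer shuts along +x
- tray: loose slotted white tray, 168 (x) x 262 (y) x 74 mm high (z), walls 7 mm, floor 2 mm thick; origin at the centre of its underside. Orange-handled pliers (140x52x12 mm) lie across its -y end (y below -50 mm); the rest of its floor is free
- cup: white spotted mug, 82 mm across, 91 mm high, standing behind on the desk; origin at its underside
- oil_bottle: small amber oil bottle with a red spout, 43 mm across, 128 mm high, standing at the far right corner; origin at the centre of its underside

How it is judged:
By the outcome, as a careful person would: the job done as asked, in the order asked, and still so for the second after the job is handed in, with the robot touching nothing.
It also fails if it takes over 53 s, if anything falls off the work surface, if the arm or the gripper's body presses on something with over 40 N, if the wrist force passes 120 N, or if a joint passes its speed limit or range.

## Working session

There is one attempt and no reset: what is moved stays moved. The work goes in short steps, Python scripts to look and compute and a shell command to move; the robot and the scene stay as the last step left them, time stands still between calls to the robot, and variables do not carry over. Pictures are saved under pics/ and viewed, at most 12 in all, crops included, and the job is handed in when it is done.

```bash
mkdir -p pics; ls
cat > h.py <<'E'
import numpy as np, cv2
from rig import manip
def grab(name):
    im=manip.get_image(name); np.save(f'/tmp/{name}.npy',im,allow_pickle=True); return im
def load(name): return np.load(f'/tmp/{name}.npy',allow_pickle=True).item()
def pt(im,u,v,d=None):
    d=np.median(im['depth'][v-1:v+2,u-1:u+2]) if d is None else d
    return (im['pose']@[(u-im['cx'])/im['fx']*d,(v-im['cy'])/im['fy']*d,d,1])[:3]
def cloud(im):
    v,u=np.mgrid[0:400,0:640]; d=im['depth']
    p=np.stack([(u-im['cx'])/im['fx']*d,(v-im['cy'])/im['fy']*d,d,np.ones_like(d)],-1)@im['pose'].T
    p[d==0]=np.nan; return p[...,:3]
E
python3 - <<'E'
from h import *
s=manip.get_state(); print(s, manip.grip_point_offset)
a=[grab(n) for n in("scene","side")]
for n,i in zip("ab",a): cv2.imwrite(f'pics/{n}.png',i['pixels']); print(i['pose'].round(3))
E
```

```text
pics
{'clock': 0.0, 'qpos': array([-1.35000283e+00,  2.76602963e-01,  1.50611885e+00,  8.93547793e-06,
        1.36071207e+00, -1.21002059e-01]), 'qd': array([ 9.01418983e-05,  5.73349012e-04,  5.24007619e-04, -2.03436378e-04,
       -5.31411880e-04, -3.57276168e-04]), 'effort': array([ 6.55110780e-04, -4.16768861e+01, -2.45807433e+01,  1.14013699e-05,
        1.12571186e-02, -9.31084884e-06]), 'position': array([ 0.19260919, -0.54122415,  0.23044087]), 'ee_rot': array([-9.19686892e-04,  9.85432223e-01,  1.70066124e-01, -4.15524665e-05]), 'contact_force': array([-0.52302508, -0.0202846 , -0.2353893 ]), 'moment': array([ 0.0024457 , -0.033399  ,  0.04687485]), 'gripper_force': 0.0, 'width': 0.08515180030338183} 0.0187
[[ 0.603  0.669 -0.434  1.072]
 [ 0.798 -0.505  0.33  -0.399]
 [ 0.002 -0.545 -0.838  1.163]
 [ 0.     0.     0.     1.   ]]
[[ 0.958 -0.178  0.227  0.341]
 [-0.288 -0.618  0.731 -0.691]
 [ 0.01  -0.766 -0.643  0.735]
 [ 0.     0.     0.     1.   ]]
```

View pics/a.png

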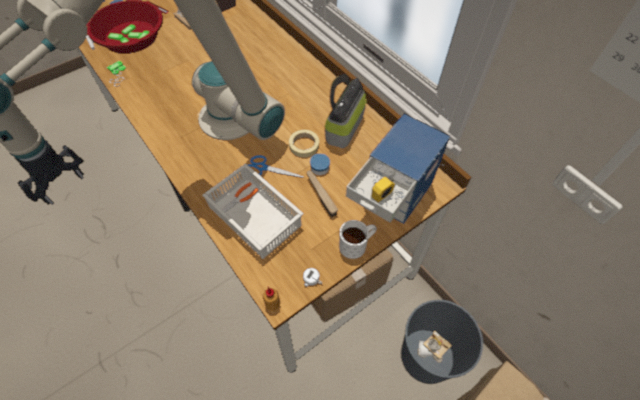

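View pics/b.png

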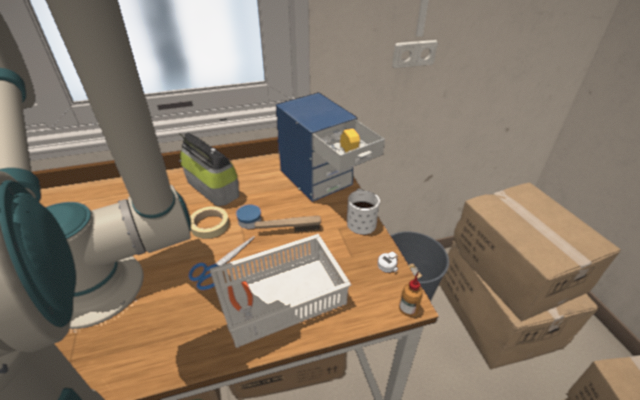

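The scene view shows the tray at about (255,212), the open drawer at (383,190) with the yellow measure at (383,187), the mug at (354,240) and the oil bottle at (271,297). The side view shows the drawer at (348,145) and the tray at (283,290). Next I'll measure from enlarged crops and depth.

Run:
```python
from h import *
a,b=load("scene"),load("side")
c1=cv2.resize(a['pixels'][105:265,310:480],None,fx=3.5,fy=3.5,interpolation=cv2.INTER_CUBIC)
c2=cv2.resize(b['pixels'][85:205,270:390],None,fx=4.5,fy=4.5,interpolation=cv2.INTER_CUBIC)
cv2.imwrite('pics/c1.png',c1)
cv2.imwrite('pics/c2.png',c2)
for n,im in(("scene",a),("side",b)):
    P=cloud(im); h=cv2.cvtColor(im['pixels'],cv2.COLOR_BGR2HSV); H,S,V=[h[...,i].astype(int) for i in range(3)]
    reg=(P[...,0]>.2)&(P[...,0]<1.3)&(abs(P[...,1])<.8)
    Y=(H>18)&(H<33)&(S>140)&(V>130)&reg&(P[...,2]>.19)
    p=P[Y]; print(n,'yellow',len(p),p.min(0).round(3),p.max(0).round(3))
    t=p[p[:,2]>p[:,2].max()-.008]; r=cv2.minAreaRect((t[:,:2]*1000).astype(np.float32)); print(' top',len(t),t.mean(0).round(4),r, cv2.boxPoints(r).round(0).tolist())
    B=(H>100)&(H<125)&(S>100)&reg&(abs(P[...,2]-.235)<.006); t=P[B]
    r=cv2.minAreaRect((t[:,:2]*1000).astype(np.float32)); print(' cabtop',len(t),t[:,2].mean(),r,cv2.boxPoints(r).round(0).tolist())
    # tray: rim at z=.074 white
    W=(S<60)&reg&(abs(P[...,2]-.072)<.006)&(P[...,1]<0.1); W=W.astype(np.uint8)
    n_,L,st,_=cv2.connectedComponentsWithStats(cv2.dilate(W,np.ones((5,5),np.uint8)))
    k=1+st[1:,4].argmax(); t=P[(L==k)&(W>0)]
    r=cv2.minAreaRect((t[:,:2]*1000).astype(np.float32)); print(' tray',len(t),r,cv2.boxPoints(r).round(0).tolist())
    W=(S<60)&reg&(abs(P[...,2]-.228)<.006); t=P[W]; print(' drawer rim',len(t)); r=cv2.minAreaRect((t[:,:2]*1000).astype(np.float32)); print(r,cv2.boxPoints(r).round(0).tolist())
for u,v in((354,226),(271,291),(311,275)): print('obj',u,v,pt(a,u,v).round(3))
```

```text
scene yellow 202 [0.646 0.091 0.223] [0.676 0.149 0.244]
 top 126 [0.6617 0.1176 0.2385] ((660.9829711914062, 117.59822845458984), (25.570756912231445, 43.383731842041016), 1.5295027494430542) [[648.0, 139.0], [649.0, 96.0], [674.0, 96.0], [673.0, 140.0]]
 cabtop 521 0.2331344859847135 ((603.5819091796875, 264.9143981933594), (138.8963623046875, 181.94000244140625), 15.450703620910645) [[512.0, 334.0], [561.0, 159.0], [695.0, 196.0], [646.0, 371.0]]
 tray 824 ((410.2713623046875, -147.31947326660156), (261.9751281738281, 170.2992706298828), 8.177186012268066) [[269.0, -82.0], [293.0, -250.0], [552.0, -213.0], [528.0, -44.0]]
 drawer rim 1694
((692.6630859375, 256.900634765625), (982.6365356445312, 565.1780395507812), 0.012233683839440346) [[201.0, 539.0], [201.0, -26.0], [1184.0, -26.0], [1184.0, 540.0]]
side yellow 310 [0.643 0.088 0.192] [0.674 0.145 0.241]
 top 121 [0.6587 0.1122 0.2379] ((659.2212524414062, 117.17650604248047), (29.093143463134766, 51.43586349487305), 4.527417182922363) [[643.0, 142.0], [647.0, 90.0], [676.0, 93.0], [672.0, 144.0]]
 cabtop 74 0.2339715987650386 ((574.9299926757812, 224.9955596923828), (73.01378631591797, 176.5154266357422), 58.225013732910156) [[481.0, 240.0], [631.0, 147.0], [669.0, 210.0], [519.0, 303.0]]
 tray 1677 ((409.85333251953125, -148.58197021484375), (261.0754699707031, 170.20802307128906), 8.30980396270752) [[268.0, -83.0], [293.0, -252.0], [551.0, -214.0], [527.0, -46.0]]
 drawer rim 1915
((749.80517578125, 258.45465087890625), (1100.467041015625, 565.0722045898438), 0.13642250001430511) [[199.0, 540.0], [200.0, -25.0], [1301.0, -23.0], [1299.0, 542.0]]
obj 354 226 [0.644 0.052 0.059]
obj 271 291 [ 0.675 -0.254  0.092]
obj 311 275 [ 0.68  -0.131  0.029]
```

View pics/c1.png

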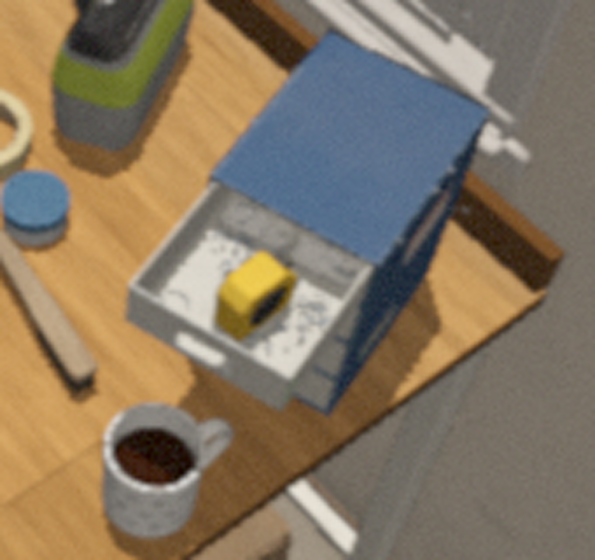

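View pics/c2.png

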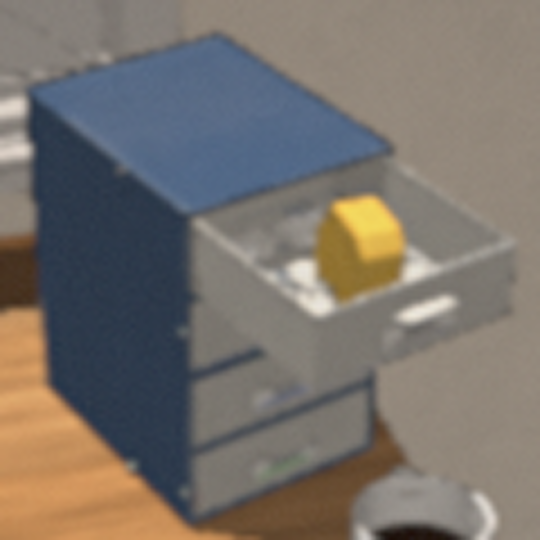

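```bash
python3 - <<'E'
from h import *
def ray(im,u,v,z):
    p0,p1=pt(im,0,0,0.),(im['pose']@[(u-im['cx'])/im['fx'],(v-im['cy'])/im['fy'],1,1])[:3]
    d=p1-p0; return p0+d*(z-p0[2])/d[2]
a,b=load("scene"),load("side")
A=lambda x,y,z:ray(a,310+(x+.5)/3.5-.5,105+(y+.5)/3.5-.5,z).round(3)
B=lambda x,y,z:ray(b,270+(x+.5)/4.5-.5,85+(y+.5)/4.5-.5,z).round(3)
print('side cab top FL,FR,BL,BR',B(190,215,.235),B(390,152,.235),B(30,92,.235),B(215,35,.235))
print('side drawer front L,R',B(320,318,.228),B(515,240,.228))
print('scene cab FL FR BL BR',A(213,178,.235),A(378,262,.235),A(330,33,.235),A(487,113,.235))
print('scene drawer front L,R',A(130,290,.228),A(293,380,.228))
E
python3 -m pendant '[{"tx":4,"ty":4,"tz":4,"az":8},{"tx":7,"ty":8,"tz":8,"az":17},{"tx":11,"ty":13,"tz":12,"az":27},{"tx":15,"ty":17,"tz":14,"az":37},{"tx":19,"ty":22,"tz":16,"az":47},{"tx":23,"ty":27,"tz":17,"az":57},{"tx":27,"ty":32,"tz":17,"az":67},{"tx":31,"ty":38,"tz":17,"az":73},{"tx":35,"ty":44,"tz":17,"az":73},{"tx":39,"ty":49,"tz":17,"az":73}]'
```

```text
side cab top FL,FR,BL,BR [0.567 0.151 0.235] [0.702 0.191 0.235] [0.511 0.327 0.235] [0.647 0.377 0.235]
side drawer front L,R [0.608 0.041 0.228] [0.739 0.087 0.228]
scene cab FL FR BL BR [0.571 0.155 0.235] [0.705 0.201 0.235] [0.513 0.332 0.235] [0.652 0.372 0.235]
scene drawer front L,R [0.61  0.041 0.228] [0.74  0.085 0.228]invalid input at $[0]: expected keys jaw, tx, ty, tz, ax, ay, az
```

```bash
python3 -m pendant '[{"jaw":1,"tx":4,"ty":4,"tz":4,"ax":0,"ay":0,"az":8},{"jaw":1,"tx":7,"ty":8,"tz":8,"ax":0,"ay":0,"az":17},{"jaw":1,"tx":11,"ty":13,"tz":12,"ax":0,"ay":0,"az":27},{"jaw":1,"tx":15,"ty":17,"tz":14,"ax":0,"ay":0,"az":37},{"jaw":1,"tx":19,"ty":22,"tz":16,"ax":0,"ay":0,"az":47},{"jaw":1,"tx":23,"ty":27,"tz":17,"ax":0,"ay":0,"az":57},{"jaw":1,"tx":27,"ty":32,"tz":17,"ax":0,"ay":0,"az":67},{"jaw":1,"tx":31,"ty":38,"tz":17,"ax":0,"ay":0,"az":73},{"jaw":1,"tx":35,"ty":44,"tz":17,"ax":0,"ay":0,"az":73},{"jaw":1,"tx":39,"ty":49,"tz":17,"ax":0,"ay":0,"az":73}]'
```

```text
clock: 1.35
position: [0.5556, -0.0871, 0.401]
ee_rot: [0.0, 0.691, 0.723, -0.0]
contact_force: [0.6, -1.6, -1.2]
width: 0.0855
gripper_force: 0.0
```

```bash
python3 -m pendant '[{"jaw":1,"tx":3,"ty":4,"tz":0,"ax":0,"ay":0,"az":0},{"jaw":1,"tx":6,"ty":9,"tz":0,"ax":0,"ay":0,"az":0},{"jaw":1,"tx":6,"ty":12,"tz":0,"ax":0,"ay":0,"az":0},{"jaw":1,"tx":6,"ty":12,"tz":0,"ax":0,"ay":0,"az":0},{"jaw":1,"tx":6,"ty":12,"tz":0,"ax":0,"ay":0,"az":0}]'
python3 - <<'E'
from h import *
w=grab("wrist"); cv2.imwrite('pics/w1.png',w['pixels']); print(w['pose'].round(3))
P=cloud(w); h=cv2.cvtColor(w['pixels'],cv2.COLOR_BGR2HSV).astype(int)
Y=(h[...,0]>18)&(h[...,0]<33)&(h[...,1]>120)&(h[...,2]>100)&(P[...,2]>.185)
p=P[Y];print(len(p),p.min(0),p.max(0))
for dz in(.004,.01,.02,.06):
    t=p[p[:,2]>p[:,2].max()-dz]; r=cv2.minAreaRect((t[:,:2]*1000).astype(np.float32)); print(dz,len(t),r)
E
```

```text
clock: 1.98
position: [0.6147, 0.0304, 0.4009]
ee_rot: [0.0, 0.691, 0.723, -0.0]
contact_force: [0.0, -0.3, -0.7]
width: 0.0852
gripper_force: 0.0
[[ 0.999  0.042  0.015  0.611]
 [ 0.045 -0.944 -0.328  0.115]
 [-0.     0.328 -0.945  0.543]
 [ 0.     0.     0.     1.   ]]
2698 [0.64257786 0.09238163 0.18996324] [0.68473776 0.15571444 0.24132052]
0.004 1359 ((660.1441040039062, 120.19317626953125), (28.54140281677246, 38.618064880371094), 4.981411933898926)
0.01 2047 ((659.8604125976562, 123.76592254638672), (30.165651321411133, 56.2914924621582), 3.665879487991333)
0.02 2395 ((659.869384765625, 122.21968841552734), (30.298986434936523, 59.623504638671875), 4.042686462402344)
0.06 2698 ((664.26953125, 124.16172790527344), (40.06266784667969, 62.87794494628906), 3.9564666748046875)
```

View pics/w1.png

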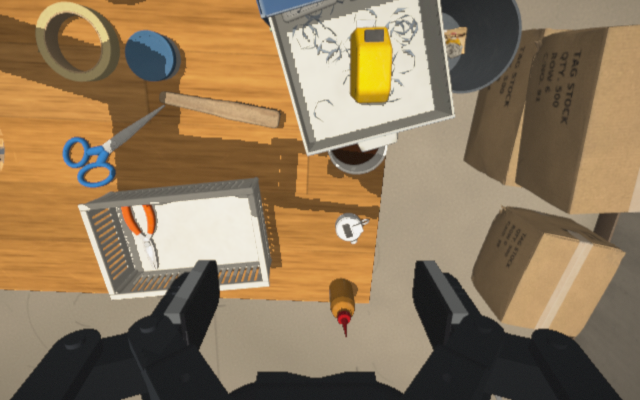

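The wrist view shows the measure at (371,65) with its thickness along world x, yawed by about 4°. The pliers are at (142,235) at the tray's near-robot end, so the right-hand part of the tray floor is free.

```bash
python3 -m pendant '[{"jaw":0.2,"tx":2,"ty":4,"tz":0,"ax":0,"ay":0,"az":1.4},{"jaw":0.2,"tx":4.5,"ty":9.2,"tz":-3,"ax":0,"ay":0,"az":1.4},{"jaw":0.2,"tx":4.5,"ty":9.2,"tz":-8,"ax":0,"ay":0,"az":1.4},{"jaw":0.2,"tx":4.5,"ty":9.2,"tz":-12,"ax":0,"ay":0,"az":1.4},{"jaw":0.2,"tx":4.5,"ty":9.2,"tz":-13,"ax":0,"ay":0,"az":1.4},{"jaw":0.2,"tx":4.5,"ty":9.2,"tz":-13,"ax":0,"ay":0,"az":1.4},{"jaw":0.2,"tx":4.5,"ty":9.2,"tz":-13,"ax":0,"ay":0,"az":1.4}]' 40
python3 - <<'E'
from h import *
w=grab("wrist"); cv2.imwrite('pics/w2.png',w['pixels']); 
P=cloud(w); h=cv2.cvtColor(w['pixels'],cv2.COLOR_BGR2HSV).astype(int)
Y=(h[...,0]>18)&(h[...,0]<33)&(h[...,1]>120)&(h[...,2]>100)&(P[...,2]>.185)
p=P[Y];print(len(p))
t=p[p[:,2]>p[:,2].max()-.02]; r=cv2.minAreaRect((t[:,:2]*1000).astype(np.float32)); print(len(t),r)
E
```

```text
clock: 2.9
position: [0.6611, 0.1224, 0.2738]
ee_rot: [0.002, 0.682, 0.731, 0.002]
contact_force: [0.3, 0.2, 0.2]
width: 0.0514
gripper_force: 0.0
4947
4055 ((660.260009765625, 123.48408508300781), (30.430465698242188, 58.44016647338867), 3.3402936458587646)
```

View pics/w2.png

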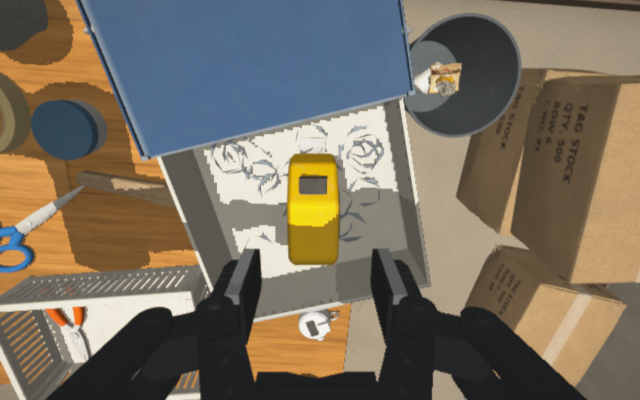

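The measure at (314,210) is centred between the fingers, and both drawer walls are clear. I'll descend and grip.

```bash
python3 -m pendant '[{"jaw":0.2,"tx":0,"ty":0,"tz":-3,"ax":0,"ay":0,"az":0},{"jaw":0.2,"tx":0,"ty":0,"tz":-5.5,"ax":0,"ay":0,"az":0},{"jaw":0.2,"tx":0,"ty":0,"tz":-7,"ax":0,"ay":0,"az":0},{"jaw":0.2,"tx":0,"ty":0,"tz":-7.8,"ax":0,"ay":0,"az":0},{"jaw":0.2,"tx":0,"ty":0,"tz":-7.8,"ax":0,"ay":0,"az":0},{"jaw":-0.5,"tx":0,"ty":0,"tz":-7.8,"ax":0,"ay":0,"az":0},{"jaw":-0.5,"tx":0,"ty":0,"tz":-7.8,"ax":0,"ay":0,"az":0},{"jaw":-0.5,"tx":0,"ty":0,"tz":-7.8,"ax":0,"ay":0,"az":0},{"jaw":-0.5,"tx":0,"ty":0,"tz":-7.8,"ax":0,"ay":0,"az":0}]' 40
```

```text
clock: 4.08
position: [0.6604, 0.123, 0.1944]
ee_rot: [0.001, 0.682, 0.731, 0.001]
contact_force: [-0.3, -0.3, 5.9]
width: 0.0297
gripper_force: 41.0
```

```bash
python3 -m pendant '[{"jaw":-0.5,"tx":0,"ty":0,"tz":2,"ax":0,"ay":0,"az":0},{"jaw":-0.5,"tx":0,"ty":0,"tz":4,"ax":0,"ay":0,"az":0},{"jaw":-0.5,"tx":0,"ty":0,"tz":7,"ax":0,"ay":0,"az":0},{"jaw":-0.5,"tx":0,"ty":0,"tz":10,"ax":0,"ay":0,"az":0},{"jaw":-0.5,"tx":0,"ty":0,"tz":12,"ax":0,"ay":0,"az":0},{"jaw":-0.5,"tx":0,"ty":0,"tz":12,"ax":0,"ay":0,"az":0}]'
python3 - <<'E'
from h import *
a=grab("side"); w=grab("wrist")
c=cv2.resize(a['pixels'][60:350,190:450],None,fx=2,fy=2); 
cv2.imwrite('pics/s2.png',np.hstack([cv2.resize(c,(400,446)),cv2.copyMakeBorder(cv2.resize(w['pixels'],(400,250)),0,196,0,0,0)]))
P=cloud(w); h=cv2.cvtColor(w['pixels'],cv2.COLOR_BGR2HSV).astype(int)
Y=(h[...,0]>18)&(h[...,0]<33)&(h[...,1]>120)&(h[...,2]>100)&(P[...,2]>.25)
print(P[Y].min(0),P[Y].max(0))
# tray floor clearance
A=cloud(a);hs=cv2.cvtColor(a['pixels'],cv2.COLOR_BGR2HSV).astype(int)
m=(hs[...,0]<14)&(hs[...,1]>150)&(hs[...,2]>100)&(A[...,2]<.06)&(A[...,2]>-.01)&(A[...,0]>.2)&(A[...,0]<.6)&(A[...,1]<-.05)&(A[...,1]>-.25)
print('pliers',m.sum(),A[m].min(0),A[m].max(0))
E
```

```text
clock: 4.82
position: [0.6605, 0.1231, 0.3143]
ee_rot: [0.001, 0.682, 0.731, 0.001]
contact_force: [0.7, 0.7, -2.1]
width: 0.0295
gripper_force: 40.4
[0.64327676 0.10015715 0.30568355] [0.67625848 0.15755892 0.38630938]
pliers 187 [ 0.29690426 -0.16129809  0.00944262] [ 0.34556072 -0.09343457  0.01918085]
```

View pics/s2.png

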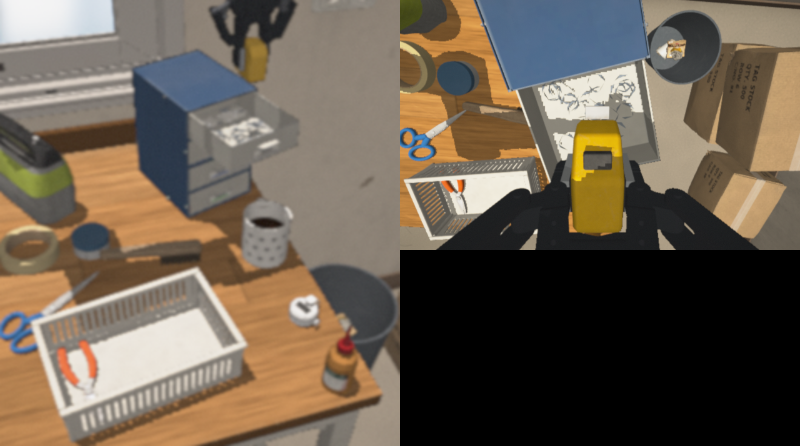

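The measure is held (wrist view, 598,175) and the drawer is empty apart from the tags. I'll carry it to the free part of the tray.

```bash
python3 -m pendant '[{"jaw":-0.5,"tx":-1.5,"ty":-2,"tz":0,"ax":0,"ay":0,"az":0},{"jaw":-0.5,"tx":-4.5,"ty":-5.5,"tz":0,"ax":0,"ay":0,"az":1},{"jaw":-0.5,"tx":-8,"ty":-10,"tz":-1,"ax":0,"ay":0,"az":2},{"jaw":-0.5,"tx":-11,"ty":-14,"tz":-3,"ax":0,"ay":0,"az":3},{"jaw":-0.5,"tx":-14,"ty":-18,"tz":-6,"ax":0,"ay":0,"az":4},{"jaw":-0.5,"tx":-17.5,"ty":-22,"tz":-9,"ax":0,"ay":0,"az":4},{"jaw":-0.5,"tx":-20,"ty":-25,"tz":-12,"ax":0,"ay":0,"az":4},{"jaw":-0.5,"tx":-20.9,"ty":-26.5,"tz":-14,"ax":0,"ay":0,"az":4},{"jaw":-0.5,"tx":-20.9,"ty":-26.5,"tz":-15,"ax":0,"ay":0,"az":4},{"jaw":-0.5,"tx":-20.9,"ty":-26.5,"tz":-15,"ax":0,"ay":0,"az":4}]'
```

```text
clock: 6.18
position: [0.4506, -0.1412, 0.1623]
ee_rot: [-0.001, 0.656, 0.755, 0.0]
contact_force: [0.8, 0.5, -0.3]
width: 0.0295
gripper_force: 40.3
```

```bash
python3 -m pendant '[{"jaw":-0.5,"tx":0,"ty":0,"tz":-3,"ax":0,"ay":0,"az":0},{"jaw":-0.5,"tx":0,"ty":0,"tz":-6.5,"ax":0,"ay":0,"az":0},{"jaw":-0.5,"tx":0,"ty":0,"tz":-9.5,"ax":0,"ay":0,"az":0},{"jaw":-0.5,"tx":0,"ty":0,"tz":-12,"ax":0,"ay":0,"az":0},{"jaw":-0.5,"tx":0,"ty":0,"tz":-13.4,"ax":0,"ay":0,"az":0},{"jaw":-0.5,"tx":0,"ty":0,"tz":-14,"ax":0,"ay":0,"az":0},{"jaw":-0.5,"tx":0,"ty":0,"tz":-14.2,"ax":0,"ay":0,"az":0},{"jaw":-0.5,"tx":0,"ty":0,"tz":-14.4,"ax":0,"ay":0,"az":0},{"jaw":-0.5,"tx":0,"ty":0,"tz":-14.4,"ax":0,"ay":0,"az":0}]'
```

```text
clock: 7.3
position: [0.4512, -0.1422, 0.0197]
ee_rot: [0.0, 0.656, 0.755, 0.0]
contact_force: [-0.2, -0.4, -0.8]
width: 0.0297
gripper_force: 40.4
```

```bash
python3 -m pendant '[{"jaw":-0.5,"tx":0,"ty":0,"tz":-0.1,"ax":0,"ay":0,"az":0},{"jaw":-0.5,"tx":0,"ty":0,"tz":-0.2,"ax":0,"ay":0,"az":0},{"jaw":-0.5,"tx":0,"ty":0,"tz":-0.3,"ax":0,"ay":0,"az":0},{"jaw":-0.5,"tx":0,"ty":0,"tz":-0.3,"ax":0,"ay":0,"az":0}]'
```

```text
clock: 7.8
position: [0.4508, -0.142, 0.0162]
ee_rot: [-0.0, 0.656, 0.755, 0.0]
contact_force: [0.6, -0.3, -1.0]
width: 0.0297
gripper_force: 40.4
```

```bash
python3 -m pendant '[{"jaw":-0.5,"tx":0,"ty":0,"tz":-0.1,"ax":0,"ay":0,"az":0},{"jaw":-0.5,"tx":0,"ty":0,"tz":-0.1,"ax":0,"ay":0,"az":0},{"jaw":-0.5,"tx":0,"ty":0,"tz":-0.1,"ax":0,"ay":0,"az":0}]'
```

```text
clock: 8.18
position: [0.451, -0.1421, 0.0155]
ee_rot: [0.0, 0.656, 0.755, 0.0]
contact_force: [-1.1, 1.1, 2.0]
width: 0.0293
gripper_force: 40.7
```

```bash
python3 -m pendant '[{"jaw":-0.5,"tx":0,"ty":0,"tz":-0.1,"ax":0,"ay":0,"az":0},{"jaw":-0.5,"tx":0,"ty":0,"tz":-0.1,"ax":0,"ay":0,"az":0},{"jaw":-0.5,"tx":0,"ty":0,"tz":-0.1,"ax":0,"ay":0,"az":0}]'
```

```text
clock: 8.55
position: [0.451, -0.1421, 0.0154]
ee_rot: [0.0, 0.656, 0.755, 0.0]
contact_force: [-2.0, 0.5, 12.4]
width: 0.0296
gripper_force: 42.1
```

Contact is firm at 12 N, so I'll release and back straight up.

```bash
python3 -m pendant '[{"jaw":-0.2,"tx":0,"ty":0,"tz":0.1,"ax":0,"ay":0,"az":0},{"jaw":0.0,"tx":0,"ty":0,"tz":0.1,"ax":0,"ay":0,"az":0},{"jaw":0.3,"tx":0,"ty":0,"tz":0.1,"ax":0,"ay":0,"az":0},{"jaw":0.3,"tx":0,"ty":0,"tz":0.1,"ax":0,"ay":0,"az":0},{"jaw":0.3,"tx":0,"ty":0,"tz":2,"ax":0,"ay":0,"az":0},{"jaw":0.3,"tx":0,"ty":0,"tz":5,"ax":0,"ay":0,"az":0},{"jaw":0.3,"tx":0,"ty":0,"tz":9,"ax":0,"ay":0,"az":0},{"jaw":0.3,"tx":0,"ty":0,"tz":14,"ax":0,"ay":0,"az":0},{"jaw":0.3,"tx":0,"ty":0,"tz":19,"ax":0,"ay":0,"az":0},{"jaw":0.3,"tx":0,"ty":0,"tz":22,"ax":0,"ay":0,"az":0}]'
python3 - <<'E'
from h import *
w=grab("wrist"); cv2.imwrite('pics/w3.png',w['pixels'])
P=cloud(w); h=cv2.cvtColor(w['pixels'],cv2.COLOR_BGR2HSV).astype(int)
Y=(h[...,0]>18)&(h[...,0]<33)&(h[...,1]>140)&(h[...,2]>100)&(P[...,2]>.03)
print(P[Y].min(0),P[Y].max(0))
for n in("scene","side"):
    a=grab(n);A=cloud(a);hs=cv2.cvtColor(a['pixels'],cv2.COLOR_BGR2HSV).astype(int)
    # front panel face / rim points, grey, in the drawer front area
    c=np.array([.674,.0635]);ex=np.array([-.302,.953]);ey=np.array([-ex[1],ex[0]])
    q=np.stack([(A[...,:2]-c)@ex,(A[...,:2]-c)@ey,A[...,2]],-1)
    m=(abs(q[...,1])<.075)&(q[...,0]>-.06)&(q[...,0]<.03)&(q[...,2]>.15)&(q[...,2]<.24)
    k=q[m]; print(n,m.sum(),k.min(0).round(4),k.max(0).round(4))
    f=k[(k[:,2]>.188)&(k[:,2]<.222)&(k[:,0]<.006)]
    print(' face med x',np.median(f[:,0]), 'pctl',np.percentile(f[:,0],[1,10,25,50,75]).round(4), 'slope dx/dy',np.polyfit(f[:,1],f[:,0],1).round(4))
    l=k[k[:,0]<-.008]; print(' lip',len(l),l.min(0).round(4) if len(l) else '',l.max(0).round(4) if len(l) else '', np.median(l,0) if len(l) else '')
E
```

```text
clock: 9.8
position: [0.4516, -0.1423, 0.2368]
ee_rot: [0.002, 0.656, 0.755, 0.0]
contact_force: [1.3, 0.6, -1.0]
width: 0.0556
gripper_force: 0.0
[ 0.4338276  -0.17217537  0.03006844] [ 0.46956009 -0.10727455  0.06164477]
scene 617 [-0.0155 -0.0675  0.1783] [0.0299 0.0727 0.2316]
 face med x -0.0013065052461220278 pctl [-0.0143 -0.0075 -0.0027 -0.0013 -0.0004] slope dx/dy [-0.0008 -0.0023]
 lip 36 [-0.0155 -0.0156  0.2092] [-0.0081  0.0202  0.2162] [-0.01151227  0.00165316  0.21295342]
side 905 [-0.016  -0.0691  0.1782] [0.03   0.0731 0.2313]
 face med x -0.0023770202358388177 pctl [-0.0147 -0.0056 -0.0034 -0.0024 -0.0014] slope dx/dy [ 0.0105 -0.003 ]
 lip 34 [-0.016  -0.0154  0.2108] [-0.0082  0.0195  0.2151] [-0.01270576  0.00400151  0.21286988]
```

View pics/w3.png

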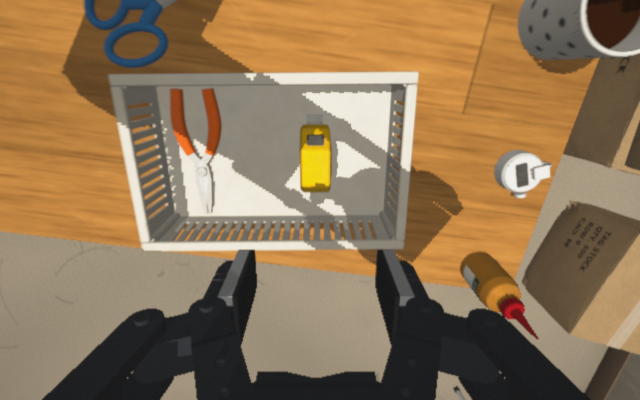

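The measure stands upright at (315,157) in the free part of the tray, with the pliers untouched at (195,150). Next I'll shut the fingers and go in front of the drawer's pull lip.

```bash
python3 -m pendant '[{"jaw":-1,"tx":4,"ty":1.5,"tz":2,"ax":0,"ay":0,"az":2},{"jaw":-1,"tx":9,"ty":4,"tz":2,"ax":0,"ay":0,"az":5},{"jaw":-1,"tx":14,"ty":7,"tz":2,"ax":0,"ay":0,"az":8},{"jaw":-1,"tx":19,"ty":11,"tz":2,"ax":0,"ay":0,"az":9.6},{"jaw":-1,"tx":22,"ty":13.5,"tz":2,"ax":0,"ay":0,"az":9.6},{"jaw":-1,"tx":23.8,"ty":15.1,"tz":1,"ax":0,"ay":0,"az":9.6},{"jaw":-1,"tx":23.8,"ty":15.1,"tz":-2,"ax":0,"ay":0,"az":9.6},{"jaw":-1,"tx":23.8,"ty":15.1,"tz":-4.5,"ax":0,"ay":0,"az":9.6},{"jaw":-1,"tx":23.8,"ty":15.1,"tz":-4.5,"ax":0,"ay":0,"az":9.6},{"jaw":-1,"tx":23.8,"ty":15.1,"tz":-4.5,"ax":0,"ay":0,"az":9.6}]'
python3 - <<'E'
from h import *
s=manip.get_state()
c=np.array([.674,.0635]);ex=np.array([-.302,.953]);ey=np.array([-ex[1],ex[0]])
d=s['position'][:2]-c; print('rel',d@ex,d@ey)
E
```

```text
clock: 11.2
position: [0.6888, 0.0085, 0.1894]
ee_rot: [0.0, 0.591, 0.807, -0.0]
contact_force: [0.3, 0.6, 0.0]
width: 0.0003
gripper_force: 0.0
rel -0.05685285541345077 0.002539724576168712
```

```bash
python3 -m pendant '[{"jaw":-1,"tx":-0.36,"ty":1.14,"tz":0,"ax":0,"ay":0,"az":0},{"jaw":-1,"tx":-0.66,"ty":2.1,"tz":0,"ax":0,"ay":0,"az":0},{"jaw":-1,"tx":-0.79,"ty":2.48,"tz":0,"ax":0,"ay":0,"az":0},{"jaw":-1,"tx":-0.91,"ty":2.86,"tz":0,"ax":0,"ay":0,"az":0},{"jaw":-1,"tx":-1.03,"ty":3.24,"tz":0,"ax":0,"ay":0,"az":0},{"jaw":-1,"tx":-1.18,"ty":3.72,"tz":0,"ax":0,"ay":0,"az":0},{"jaw":-1,"tx":-1.36,"ty":4.29,"tz":0,"ax":0,"ay":0,"az":0},{"jaw":-1,"tx":-1.57,"ty":4.96,"tz":0,"ax":0,"ay":0,"az":0},{"jaw":-1,"tx":-1.81,"ty":5.72,"tz":0,"ax":0,"ay":0,"az":0},{"jaw":-1,"tx":-2.05,"ty":6.48,"tz":0,"ax":0,"ay":0,"az":0}]'
python3 - <<'E'
from h import *
s=manip.get_state()
ex=np.array([-.302,.953]);print('push',s['contact_force'][:2]@ex)
a=grab("side"); cv2.imwrite('pics/s3.png',cv2.resize(a['pixels'][60:260,250:450],None,fx=2.5,fy=2.5))
E
```

```text
clock: 12.45
position: [0.6683, 0.0744, 0.1893]
ee_rot: [0.0, 0.591, 0.807, 0.0]
contact_force: [1.0, -1.3, 1.6]
width: 0.0001
gripper_force: 0.7
push -1.5856808975013497
```

View pics/s3.png

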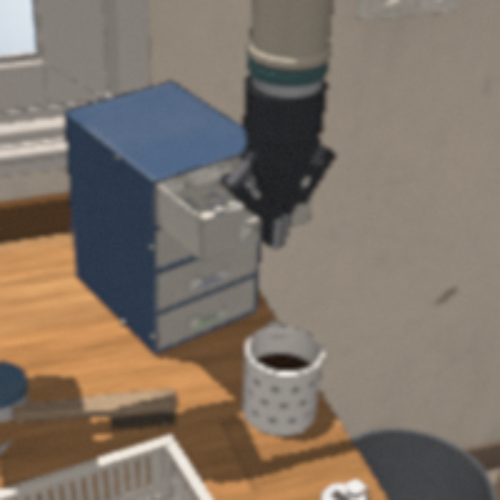

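The finger is pushing the lip at (275,235), the drawer is closing and the mug stands clear below. I'll keep going slowly.

```bash
python3 -m pendant '[{"jaw":-1,"tx":-0.18,"ty":0.57,"tz":0,"ax":0,"ay":0,"az":0},{"jaw":-1,"tx":-0.36,"ty":1.14,"tz":0,"ax":0,"ay":0,"az":0},{"jaw":-1,"tx":-0.54,"ty":1.72,"tz":0,"ax":0,"ay":0,"az":0},{"jaw":-1,"tx":-0.72,"ty":2.29,"tz":0,"ax":0,"ay":0,"az":0},{"jaw":-1,"tx":-0.91,"ty":2.86,"tz":0,"ax":0,"ay":0,"az":0},{"jaw":-1,"tx":-1.09,"ty":3.43,"tz":0,"ax":0,"ay":0,"az":0},{"jaw":-1,"tx":-1.27,"ty":4,"tz":0,"ax":0,"ay":0,"az":0},{"jaw":-1,"tx":-1.42,"ty":4.48,"tz":0,"ax":0,"ay":0,"az":0},{"jaw":-1,"tx":-1.51,"ty":4.77,"tz":0,"ax":0,"ay":0,"az":0},{"jaw":-1,"tx":-1.51,"ty":4.77,"tz":0,"ax":0,"ay":0,"az":0}]'
```

```text
clock: 13.75
position: [0.6528, 0.122, 0.1891]
ee_rot: [-0.001, 0.591, 0.807, -0.0]
contact_force: [0.0, -0.0, -0.8]
width: 0.0001
gripper_force: 0.0
```

```bash
python3 -m pendant '[{"jaw":-1,"tx":-0.08,"ty":0.24,"tz":0,"ax":0,"ay":0,"az":0},{"jaw":-1,"tx":-0.15,"ty":0.48,"tz":0,"ax":0,"ay":0,"az":0},{"jaw":-1,"tx":-0.23,"ty":0.71,"tz":0,"ax":0,"ay":0,"az":0},{"jaw":-1,"tx":-0.3,"ty":0.95,"tz":0,"ax":0,"ay":0,"az":0}]'
```

```text
clock: 14.25
position: [0.6499, 0.131, 0.1891]
ee_rot: [-0.0, 0.591, 0.807, -0.0]
contact_force: [-0.1, -1.8, -0.7]
width: -0.0001
gripper_force: 0.6
```

```bash
python3 -m pendant '[{"jaw":-1,"tx":-0.06,"ty":0.19,"tz":0,"ax":0,"ay":0,"az":0},{"jaw":-1,"tx":-0.12,"ty":0.38,"tz":0,"ax":0,"ay":0,"az":0},{"jaw":-1,"tx":-0.12,"ty":0.38,"tz":0,"ax":0,"ay":0,"az":0}]'
```

```text
clock: 14.62
position: [0.6492, 0.1353, 0.1892]
ee_rot: [-0.0, 0.591, 0.807, 0.0]
contact_force: [-0.7, -0.6, 1.5]
width: -0.0003
gripper_force: 0.1
```

```bash
python3 -m pendant '[{"jaw":-1,"tx":-0.06,"ty":0.19,"tz":0,"ax":0,"ay":0,"az":0},{"jaw":-1,"tx":-0.12,"ty":0.38,"tz":0,"ax":0,"ay":0,"az":0},{"jaw":-1,"tx":-0.12,"ty":0.38,"tz":0,"ax":0,"ay":0,"az":0}]'; python3 -m pendant '[{"jaw":-1,"tx":-0.06,"ty":0.19,"tz":0,"ax":0,"ay":0,"az":0},{"jaw":-1,"tx":-0.12,"ty":0.38,"tz":0,"ax":0,"ay":0,"az":0},{"jaw":-1,"tx":-0.12,"ty":0.38,"tz":0,"ax":0,"ay":0,"az":0}]'
```

```text
clock: 15.0
position: [0.648, 0.1389, 0.1893]
ee_rot: [0.0, 0.591, 0.807, 0.0]
contact_force: [0.3, -0.9, -0.9]
width: 0.0002
gripper_force: 0.2
clock: 15.38
position: [0.6467, 0.1428, 0.1893]
ee_rot: [-0.0, 0.591, 0.807, 0.0]
contact_force: [0.6, 0.3, -0.1]
width: -0.0002
gripper_force: 0.2
```

```bash
python3 -m pendant '[{"jaw":-1,"tx":-0.05,"ty":0.15,"tz":0,"ax":0,"ay":0,"az":0},{"jaw":-1,"tx":-0.1,"ty":0.3,"tz":0,"ax":0,"ay":0,"az":0},{"jaw":-1,"tx":-0.1,"ty":0.3,"tz":0,"ax":0,"ay":0,"az":0}]'
python3 - <<'E'
from h import *
c=np.array([.674,.0635]);ex=np.array([-.302,.953]);ey=np.array([-ex[1],ex[0]])
a=grab("side");grab("scene")
A=cloud(a);q=np.stack([(A[...,:2]-c)@ex,(A[...,:2]-c)@ey,A[...,2]],-1)
for lo,hi in((.188,.226),(.125,.165),(.07,.105)):
    m=(abs(q[...,1])<.06)&(q[...,0]>.05)&(q[...,0]<.15)&(q[...,2]>lo)&(q[...,2]<hi)
    k=q[m]; print(lo,m.sum(),np.percentile(k[:,0],[10,50,90]).round(4))
cv2.imwrite('pics/s4.png',cv2.resize(a['pixels'][80:220,260:420],None,fx=4,fy=4,interpolation=cv2.INTER_CUBIC))
E
```

```text
clock: 15.75
position: [0.6457, 0.1457, 0.1893]
ee_rot: [-0.0, 0.591, 0.807, 0.0]
contact_force: [0.0, -1.0, 0.5]
width: 0.0003
gripper_force: 0.3
0.188 374 [0.0752 0.1087 0.1114]
0.125 410 [0.1159 0.1193 0.1213]
0.07 337 [0.1159 0.1193 0.1212]
```

View pics/s4.png

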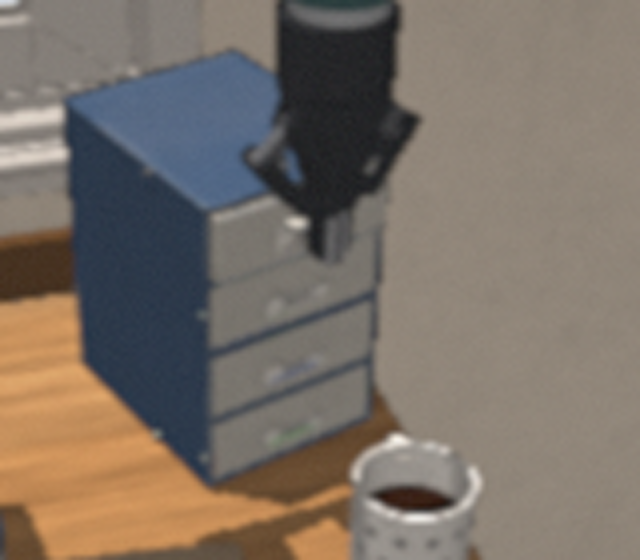

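The drawer front at (250,240) still stands about 10 mm proud of the shut drawers below it.

```bash
python3 -m pendant '[{"jaw":-1,"tx":-0.05,"ty":0.15,"tz":0,"ax":0,"ay":0,"az":0},{"jaw":-1,"tx":-0.1,"ty":0.3,"tz":0,"ax":0,"ay":0,"az":0},{"jaw":-1,"tx":-0.15,"ty":0.45,"tz":0,"ax":0,"ay":0,"az":0},{"jaw":-1,"tx":-0.2,"ty":0.6,"tz":0,"ax":0,"ay":0,"az":0},{"jaw":-1,"tx":-0.22,"ty":0.7,"tz":0,"ax":0,"ay":0,"az":0},{"jaw":-1,"tx":-0.22,"ty":0.7,"tz":0,"ax":0,"ay":0,"az":0}]';python3 -m pendant '[{"jaw":-1,"tx":-0.03,"ty":0.1,"tz":0,"ax":0,"ay":0,"az":0},{"jaw":-1,"tx":-0.06,"ty":0.19,"tz":0,"ax":0,"ay":0,"az":0},{"jaw":-1,"tx":-0.06,"ty":0.19,"tz":0,"ax":0,"ay":0,"az":0}]'
```

```text
clock: 16.6
position: [0.6433, 0.1526, 0.1892]
ee_rot: [-0.0, 0.591, 0.807, 0.0]
contact_force: [0.9, -0.9, 0.4]
width: 0.0002
gripper_force: 0.3
clock: 16.98
position: [0.6428, 0.1544, 0.1892]
ee_rot: [-0.0, 0.591, 0.807, 0.0]
contact_force: [0.6, 0.1, 0.6]
width: 0.0
gripper_force: 0.4
```

```bash
python3 -m pendant '[{"jaw":-1,"tx":-0.03,"ty":0.1,"tz":0,"ax":0,"ay":0,"az":0},{"jaw":-1,"tx":-0.03,"ty":0.1,"tz":0,"ax":0,"ay":0,"az":0},{"jaw":-1,"tx":-0.03,"ty":0.1,"tz":0,"ax":0,"ay":0,"az":0}]'
```

```text
clock: 17.35
position: [0.6426, 0.1549, 0.1892]
ee_rot: [0.0, 0.591, 0.807, -0.0]
contact_force: [0.4, -3.0, 1.1]
width: -0.0
gripper_force: 1.4
```

```bash
python3 -m pendant '[{"jaw":-1,"tx":-0.03,"ty":0.1,"tz":0,"ax":0,"ay":0,"az":0},{"jaw":-1,"tx":-0.03,"ty":0.1,"tz":0,"ax":0,"ay":0,"az":0},{"jaw":-1,"tx":-0.03,"ty":0.1,"tz":0,"ax":0,"ay":0,"az":0}]'
```

```text
clock: 17.73
position: [0.6426, 0.1549, 0.1893]
ee_rot: [0.001, 0.591, 0.807, -0.001]
contact_force: [1.2, -5.4, 0.5]
width: 0.0001
gripper_force: 2.7
```

```bash
python3 -m pendant '[{"jaw":-1,"tx":-0.03,"ty":0.1,"tz":0,"ax":0,"ay":0,"az":0},{"jaw":-1,"tx":-0.03,"ty":0.1,"tz":0,"ax":0,"ay":0,"az":0},{"jaw":-1,"tx":-0.03,"ty":0.1,"tz":0,"ax":0,"ay":0,"az":0}]'
```

```text
clock: 18.1
position: [0.6426, 0.1549, 0.1893]
ee_rot: [0.002, 0.591, 0.807, -0.001]
contact_force: [1.2, -6.3, 0.7]
width: -0.0001
gripper_force: 3.7
```

The stop is reached: the position is constant and the force is rising. I'll back off, raise the arm and verify.

```bash
python3 -m pendant '[{"jaw":-1,"tx":-0.05,"ty":0.15,"tz":0,"ax":0,"ay":0,"az":0},{"jaw":-1,"tx":-0.05,"ty":0.15,"tz":0,"ax":0,"ay":0,"az":0},{"jaw":-1,"tx":0.15,"ty":-0.5,"tz":0,"ax":0,"ay":0,"az":0},{"jaw":-1,"tx":0.6,"ty":-2,"tz":0,"ax":0,"ay":0,"az":0},{"jaw":-1,"tx":1.5,"ty":-5,"tz":0,"ax":0,"ay":0,"az":0},{"jaw":-1,"tx":1.5,"ty":-8,"tz":4,"ax":0,"ay":0,"az":0},{"jaw":-1,"tx":0,"ty":-12,"tz":8,"ax":0,"ay":0,"az":0},{"jaw":-1,"tx":-2,"ty":-15,"tz":12,"ax":0,"ay":0,"az":0},{"jaw":-1,"tx":-2,"ty":-15,"tz":12,"ax":0,"ay":0,"az":0},{"jaw":-1,"tx":-2,"ty":-15,"tz":12,"ax":0,"ay":0,"az":0}]'
python3 - <<'E'
from h import *
c=np.array([.674,.0635]);ex=np.array([-.302,.953]);ey=np.array([-ex[1],ex[0]])
a=grab("side")
A=cloud(a);q=np.stack([(A[...,:2]-c)@ex,(A[...,:2]-c)@ey,A[...,2]],-1)
for lo,hi in((.188,.226),(.125,.165),(.07,.105)):
    m=(abs(q[...,1])<.06)&(q[...,0]>.05)&(q[...,0]<.15)&(q[...,2]>lo)&(q[...,2]<hi)
    k=q[m]; print(lo,m.sum(),np.percentile(k[:,0],[10,50,90]).round(4))
cv2.imwrite('pics/s5.png',cv2.resize(a['pixels'][60:360,180:460],None,fx=2,fy=2,interpolation=cv2.INTER_CUBIC))
E
```

```text
clock: 19.35
position: [0.6219, 0.0075, 0.3087]
ee_rot: [-0.0, 0.591, 0.807, 0.0]
contact_force: [0.1, 0.6, -0.3]
width: 0.0002
gripper_force: 0.0
0.188 407 [0.1156 0.1193 0.1212]
0.125 419 [0.116  0.1192 0.1213]
0.07 339 [0.1155 0.1192 0.1213]
```

View pics/s5.png

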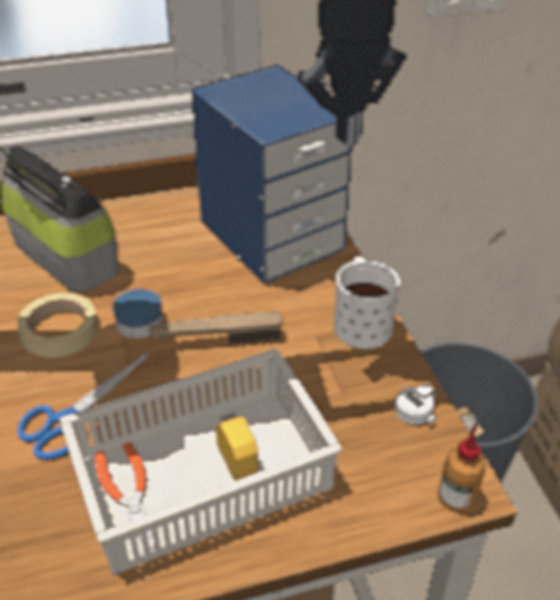

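The drawer front (305,150) is flush with the others. The measure stands in the tray at (238,447), and the mug (366,303) and oil bottle (463,475) are upright.

```bash
python3 -c "from rig import manip; print(manip.sign_off())"
```

```text
the job is handed in; nothing more can be done
None
```

The tape measure stands upright in the free part of the tray, the top drawer is pushed fully home (flush with the drawers below), the mug and oil bottle are still upright, and the job was handed in at about 19 s.

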